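# Feed two stop blocks from a leaning drum feeder and tray them lug to the yellow edge

### The job

Turn the leaning drum slowly by its orange wing grip, counter-clockwise as seen looking down onto its clear cover, so that exactly two green stop blocks come out of the side opening onto the chute one at a time, the first at rest there before the second comes; the other two must stay in the drum. Then set those two blocks flat on their undersides in the two-bay tray, one in each bay, both with the lug end toward the tray's yellow edge. Do not push the tape measure, the sanding block, the folding key set or the torch aside.

Things in the scene. Friction and masses are not known exactly. Their poses are not given: they have to be found in the camera images.
- drum (a joint): drum angle in rad about its leaning axis; grows counter-clockwise seen looking down onto the clear cover, starts near 0 (-0.03 to 0.03), limit 2.7, stays where it is left (friction 0.1 N m plus 0.2 N m per rad/s). The pocket of block_a is centred on the opening at 0.50, block_b at 1.29, block_c at 2.07. A block starts to slide out some 0.1 to 0.2 rad before that, needs about 0.4 s, and jams if turned on too fast
- grip (a joint): angle in rad of the orange wing grip relative to the drum, same sense. It turns almost freely from -1.0 to 0 (free play); at 0 its dog meets the drum, which from there on turns with it counter-clockwise. It starts at -0.9 to 0. A grasp of the bar can turn about 1.5 rad, so play and both blocks may take two grasps
- grip_bar (a point): middle of the orange wing grip on the drum's axis, a bar 50 x 12 x 44 mm. The frame turns with the grip: z is the drum's axis, up out of the cover, leaning 35 degrees from vertical toward the feeder's -x; x along the bar's 50 mm, y across it. The bar ends 16 mm above this point along z; the clear cover (162 mm across) and a flat boss lie 27 mm below. The tool must come along the axis
- drum_center (a point): centre of the drum's floor on its axis, 125 mm above the bench, 74 mm below grip_bar along the axis; z along the axis, turns with the drum. The drum has eight radial pockets 45 degrees apart, four of them filled. Blocks in it have their origin 55 to 66 mm from this point; the fixed rim's inner radius is 79 mm; a block is fully out when its origin is over 94 mm away
- feeder: fixed blue drum feeder; origin on the bench under the drum's centre, z up. Its downhill side is -x: there the rim has a 48 mm opening and a steel chute runs straight on in the plane of the drum's floor, sloping down 35 degrees toward -x, 44 mm wide inside (blocks may come to rest off its middle line and a little turned), side walls 9 mm high and 3 mm thick, yellow end stop 15 mm high. Drum and chute are slippery (friction 0.22)
- chute_end (a point): middle of the chute floor at the inner face of the yellow end stop, about 25 mm above the bench; axes as feeder (not sloping). A block resting at the stop has its origin 15 mm up the slope from here; a second one lies behind it at 45 mm and slides down to the stop when the first is lifted away
- tray: fixed grey tray, 56 x 112 x 13 mm, origin at the centre of its underside, z up; its yellow long edge is the -x side. Two bays beside each other along y, each 42 mm (x) by 34 mm (y), floor 5 mm above the bench, walls 8 mm high above that floor
- bay_left (a point): centre of the floor of the tray's +y bay
- bay_right (a point): centre of the floor of the tray's -y bay
- block_a: green nylon stop block, body 30 (x) x 22 (y) x 28 mm (z), 20 to 45 g; origin at the centre of its underside, z up through its top; at its +x end a lug 8 mm long and as wide as the block rises 8 mm above the top (36 mm in all). The first block in the drum's order; it lies in its pocket upright with its x axis along the drum's radius, lug outward
- block_b: green nylon stop block, body 30 (x) x 22 (y) x 28 mm (z), 20 to 45 g; origin at the centre of its underside, z up through its top; at its +x end a lug 8 mm long and as wide as the block rises 8 mm above the top (36 mm in all). The second block in the drum's order; it lies in its pocket upright with its x axis along the drum's radius, lug inward
- block_c: green nylon stop block, body 30 (x) x 22 (y) x 28 mm (z), 20 to 45 g; origin at the centre of its underside, z up through its top; at its +x end a lug 8 mm long and as wide as the block rises 8 mm above the top (36 mm in all). The third block in the drum's order; it lies in its pocket upright with its x axis along the drum's radius, lug outward (must stay in the drum)
- block_d: green nylon stop block, body 30 (x) x 22 (y) x 28 mm (z), 20 to 45 g; origin at the centre of its underside, z up through its top; at its +x end a lug 8 mm long and as wide as the block rises 8 mm above the top (36 mm in all). The fourth block in the drum's order; it lies in its pocket upright with its x axis along the drum's radius, lug inward (must stay in the drum)
- block_a_lug (a point): middle of the lug of block_a, 11 mm along +x and 32 mm up from the block's origin
- block_b_lug (a point): middle of the lug of block_b, 11 mm along +x and 32 mm up from the block's origin
- tape_measure: yellow tape measure, 75 x 89 x 34 mm, bystander; origin at the centre of its underside
- sanding_block: black rubber sanding block, 72 x 108 x 38 mm, bystander; origin at the centre of the underside
- hex_keys: red folding hex key set, 45 x 78 x 20 mm, bystander; origin at the centre of the underside
- torch: black torch lying down, 80 x 141 x 43 mm, bystander; origin at the centre of the underside
Mind the look-alikes: they are no part of the job. There is more than one size of the tray; the job needs the larger.

How it is judged:
By the outcome, as a careful person would: the job done as asked, in the order asked, and still so for the second after the job is handed in, with the robot touching nothing.
It also fails if it takes over 67 s, if anything falls off the work surface, if the arm or the gripper's body presses on something with over 40 N, if the wrist force passes 120 N, or if a joint passes its speed limit or range.

### The arm

A 6-joint arm with a two-finger parallel gripper is mounted at the origin on a cart in front of the work surface, level with it; the furniture and walls round the work are solid. World frame = base frame: x ahead of the robot, y to its left, z up, the work surface at z = 0. Lengths are in m, angles in rad, forces in N, time in s.
With the tool pointing down it reaches from about 0.425 to 0.95 m from the base axis. Payload 3.5 kg.
Tool frame: the origin (TCP) lies at the very end of the fingers, on their centre line; the grasp point (between the pads) lies 19 mm behind it; z points along the fingers, y is the line along which they close (so a half turn about z gives the same grasp; the last joint's range is limited). The gripper opens to 85 mm and grips with 20 to 120 N. Pads are 22 mm wide; open, the fingers measure 114 mm over their backs; the gripper's body (76 mm by 85 mm) begins 54 mm behind the grasp point. The pads swing forward as they close: fully open they stand 13 mm farther back than shut.
Start: joints at [1.185, 0.286, 1.577, -0, 1.279, -0.15], TCP at [0.158, 0.656, 0.231] pointing down, gripper open.
Joint ranges: [-2.77, 2.77], [-0.9, 2.22], [0.21, 2.48], [-1.53, 4.67], [0.24, 2.81], [-2.84, 2.84]. Speed limits (rad/s): [2.79, 2.79, 3.14, 3.14, 3.14, 3.14].

### API

Orientations are given as a unit quaternion [x, y, z, w].
In Python, from plant import ctrl gives the robot as it stands.
- The arm moves only by the tool carry_out, never from a script. Its argument "deltas" is one flat list of numbers, 6 for each row, row after row: the shift along the tool's x, y, z in m, then the turn, a rotation vector about the tool's x, y, z in rad. A call has 1 to 5 rows; each row is the pose to reach, as a shift and turn from the pose commanded when the call began, along the tool's axes at that moment; what a row does not reach only later rows make up. A row lasts 1/8 s, in which the tool goes at most 62.5 mm and 10.7 degrees, less where a joint would pass 70% of its speed; a pose out of reach is approached as far as the arm can. A call with a gripper value outside its range is refused whole. "grip" is the opening in per cent of the stroke, from 0 (shut) to 100 (fully open), set as the call begins (left out, the last holds). The fingers move at their own pace and stop on an object; "grip_force" is the grip in N (left out, the last holds). Time passes only in rows, so rows that repeat a pose let the fingers close. It gives the time, the measured TCP pose, the force, the opening and the grip force at its end, in the units of the state.
- ctrl.get_state(): the state, without advancing time (a new reading comes with each control period).
- ctrl.read_camera(name): name is "scene" or "top" or "wrist"; returns (picture, depth): 384x512x3 uint8, red, green, blue; 384x512 float32, m along the optical axis (not along the pixel's ray), 0 where there is no reading.
- ctrl.camera_model(name): a dict with "intrinsics" (3x3 intrinsics, pixels), "k1" (the pictures are not rectified: a ray, as slopes to the right and down, at radius r is drawn at 1 + k1 r^2 times it, then the intrinsics apply), "extrinsics" (4x4, takes a point from world to camera coordinates); the wrist camera has in their place "hand_eye" (4x4, takes a point from camera to tool coordinates, whose origin is the TCP and whose axes are the flange's). Camera axes: x right, y down, z forward; pixel columns grow to the right and rows downward; lengths in m; the calibration is good to about 2 mm. A picture is of the moment at which its call begins: read the wrist's pose just before it. camera_model takes no time and is no camera call.
- ctrl.sign_off(): hands the job in; it is judged then, once.
Trained networks look in the newest picture that a camera, given by its name, has taken for a name from the list of things; names that differ only in an ending like _2 or _b are one class to them, and where a whole thing is asked for, a point or a joint stands for the part that bears it (a point fixed in the world has none). Each returns a list of dicts, best first, with "score" (0 to 1); they miss things now and then, are a little off and sometimes report something else, mostly with a low value. They report only what shows in the picture. A call takes as long as a camera call. They do not tell look-alikes from the thing itself.
- ctrl.find_in(camera, query): "uv" ([column, row] in pixels, amid what is visible of it).
The state is a dict: "time": time; "qpos": joint angles; "dq": joint speeds; "joint_efforts": joint torques, N m; "eef_pos": TCP position; "tcp_rot": TCP orientation; "contact_force": force on the tool from outside, world axes, zero at the start; "wrist_torque": the same for the moment, N m; "opening": opening from 0.0 (shut) to 1.0 (fully open); "finger_force": force on a finger pad.
Only numpy, scipy, OpenCV 4.12 (cv2) and the standard library are available. Lean on these libraries where they do the work, as an engineer would, in place of code of your own. Each camera call takes 0.05 s, during which the arm holds its last target. There are 200 camera calls.

## Working session

There is one attempt and no reset: what is moved stays moved. The work goes in short steps, Python scripts to look and compute and a tool call to move; the robot and the scene stay as the last step left them, time stands still between calls to the robot, and variables do not carry over. Pictures are saved under pics/ and viewed, at most 10 in all, crops included, and the job is handed in when it is done.

Besides the shell and the picture viewer there is one more tool, called after "Request:" in YAML: its name, and indented under it one key for each argument. carry_out: Moves the arm, as the interface text tells. Its arguments: {"type":"object","properties":{"deltas":{"type":"array"},"grip":{"type":"number"},"grip_force":{"type":"number"}},"required":["deltas"]}

```bash
ls; mkdir -p pics
cat > h.py <<'E'
import numpy as np, cv2
from scipy.spatial.transform import Rotation as R
from plant import ctrl
def pose():
    s=ctrl.get_state(); T=np.eye(4); T[:3,3]=s["eef_pos"]; T[:3,:3]=R.from_quat(s["tcp_rot"]).as_matrix(); return T
def cam(name):
    m=ctrl.camera_model(name); T=pose()
    im,d=ctrl.read_camera(name)
    E=T@np.array(m["hand_eye"]) if name=="wrist" else np.linalg.inv(np.array(m["extrinsics"]))
    return dict(im=im,d=d,K=np.array(m["intrinsics"],float),k1=float(m["k1"]),E=E)
def slopes(c,uv):
    uv=np.atleast_2d(np.array(uv,float)); K=c["K"]
    p=np.c_[(uv[:,0]-K[0,2])/K[0,0],(uv[:,1]-K[1,2])/K[1,1]]; q=p.copy()
    for _ in range(20): q=p/(1+c["k1"]*(q**2).sum(1,keepdims=True))
    return q
def world(c,uv):
    uv=np.atleast_2d(uv); q=slopes(c,uv); z=c["d"][np.round(uv[:,1]).astype(int),np.round(uv[:,0]).astype(int)]
    return (c["E"]@np.c_[q*z[:,None],z,np.ones(len(z))].T).T[:,:3]
def cloud(c):
    v,u=np.mgrid[0:384,0:512]; return world(c,np.c_[u.ravel(),v.ravel()]).reshape(384,512,3)
def proj(c,P):
    P=np.atleast_2d(P); p=(np.linalg.inv(c["E"])@np.c_[P,np.ones(len(P))].T).T
    q=p[:,:2]/p[:,2:3]; q=q*(1+c["k1"]*(q**2).sum(1,keepdims=True))
    return np.c_[q[:,0]*c["K"][0,0]+c["K"][0,2],q[:,1]*c["K"][1,1]+c["K"][1,2]]
def save(c,n,box=None,s=1):
    im=c["im"][...,::-1]
    if box: im=im[box[1]:box[3],box[0]:box[2]]
    cv2.imwrite("pics/"+n,cv2.resize(im,None,fx=s,fy=s,interpolation=cv2.INTER_CUBIC))
E
python3 - <<'E'
from h import *
import pickle
np.set_printoptions(precision=3,suppress=True)
for n in("top","scene"):
    c=cam(n); pickle.dump(c,open(n+".pkl","wb")); save(c,n+"0.png",s=1.5)
    print(n,c["E"][:3,3])
    for q in("grip_bar","feeder","chute_end","tray","block_a","tape_measure","sanding_block","hex_keys","torch"):
        try:
            for r in ctrl.find_in(n,q)[:3]: print(q,round(r["score"],2),r["uv"],world(c,[r["uv"]])[0])
        except Exception as e: print(q,e)
print(ctrl.get_state())
E
```

```text
pics
top [ 0.357 -0.058  1.503]
feeder 0.97 [302.4, 197.5] [ 0.527 -0.198  0.173]
chute_end 0.84 [303.1, 199.1] [ 0.521 -0.201  0.17 ]
tray 0.91 [202.8, 216.8] [0.48  0.171 0.018]
tray 0.67 [245.3, 235.5] [0.405 0.009 0.007]
tape_measure 0.65 [153.8, 203.5] [0.533 0.357 0.036]
sanding_block 0.6 [189.1, 171.4] [0.654 0.219 0.044]
hex_keys 0.46 [229.6, 169.3] [0.661 0.064 0.029]
torch 0.89 [352.0, 231.7] [ 0.41  -0.397  0.035]
scene [-0.491 -0.703  0.971]
grip_bar 0.7 [305.5, 194.9] [ 0.526 -0.189  0.19 ]
feeder 0.61 [310.5, 232.6] [ 0.484 -0.237  0.099]
chute_end 0.78 [308.7, 234.8] [ 0.483 -0.233  0.088]
tray 0.62 [207.3, 210.8] [0.477 0.154 0.014]
tray 0.57 [222.9, 240.9] [0.386 0.016 0.011]
tape_measure 0.65 [173.9, 181.3] [0.523 0.348 0.036]
sanding_block 0.9 [225.1, 178.7] [0.646 0.208 0.036]
hex_keys 0.43 [261.2, 193.0] [0.665 0.059 0.021]
torch 0.68 [303.2, 199.6] [ 0.579 -0.156  0.129]
torch 0.56 [350.8, 293.1] [ 0.398 -0.417  0.028]
{'time': 1.0, 'qpos': array([ 1.185,  0.286,  1.577,  0.   ,  1.279, -0.15 ]), 'dq': array([ 0.001,  0.001,  0.   , -0.001,  0.001,  0.002]), 'joint_efforts': array([  0.   , -40.597, -29.295,  -0.   ,   0.001,   0.   ]), 'eef_pos': array([0.158, 0.656, 0.231]), 'tcp_rot': array([ 0.118,  0.993,  0.   , -0.   ]), 'contact_force': array([-0.364, -0.234, -0.405]), 'wrist_torque': array([-0.027, -0.034, -0.048]), 'finger_force': 0.0, 'opening': 1.0010193595119623}
```

View crops.

Run:
```python
from h import *
import pickle
c=pickle.load(open("top.pkl","rb")); save(c,"topc.png",(130,130,390,270),3)
c=pickle.load(open("scene.pkl","rb")); save(c,"scenec.png",(170,140,400,320),3.3)
```

```text
(no output)
```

View pics/topc.png

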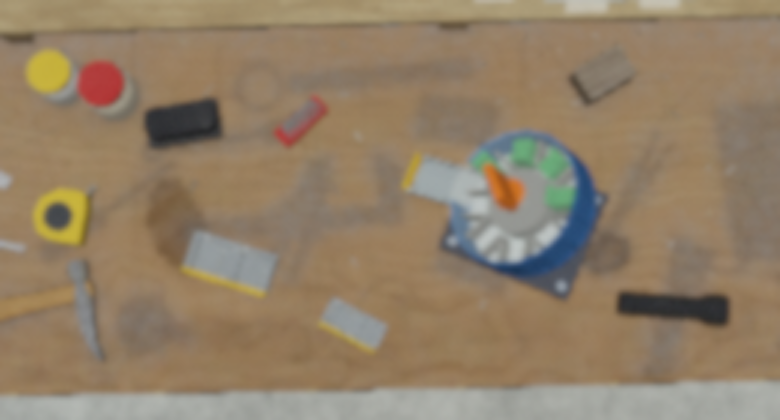

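View pics/scenec.png

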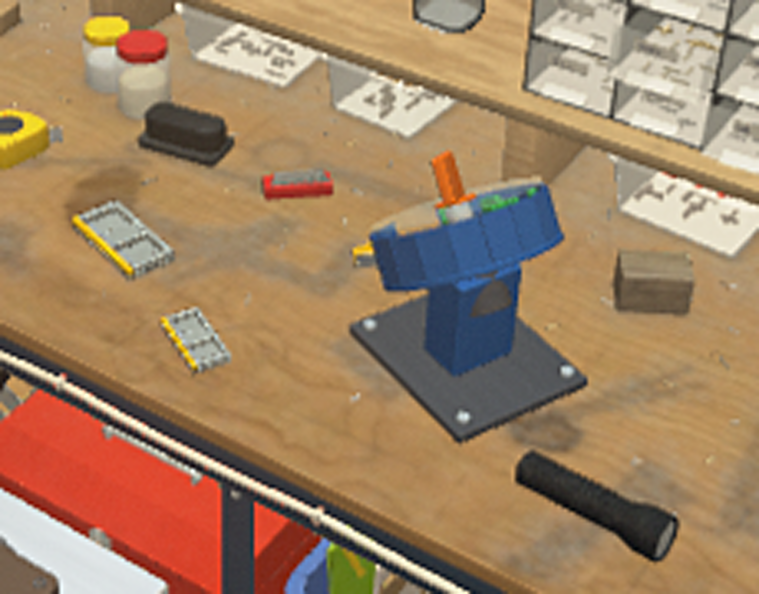

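Run:
```python
from h import *
import pickle
np.set_printoptions(precision=4,suppress=True)
for n in("top","scene"):
    c=pickle.load(open(n+".pkl","rb")); W=cloud(c); hsv=cv2.cvtColor(c["im"],cv2.COLOR_RGB2HSV); H,S,V=[hsv[...,i].astype(int) for i in range(3)]
    X,Y,Z=W[...,0],W[...,1],W[...,2]
    fe=(abs(X-.53)<.2)&(abs(Y+.15)<.22)
    for nm,m in dict(orange=fe&(H>3)&(H<16)&(S>190)&(Z>.15),yel=fe&(H>19)&(H<30)&(S>150)&(Z<.1),green=fe&(H>45)&(H<80)&(S>80)&(Z>.08),
        tray=(abs(X-.48)<.09)&(abs(Y-.17)<.1)&(S<60)&(Z>.0)&(Z<.05),tyel=(abs(X-.48)<.09)&(abs(Y-.17)<.1)&(H>19)&(H<30)&(S>170)).items():
        p=W[m]; 
        if len(p)<4: print(n,nm,len(p)); continue
        print(n,nm,len(p),"med",np.median(p,0),"min",p.min(0),"max",p.max(0), "rect",cv2.minAreaRect(p[:,:2].astype(np.float32)*1000))
    if n=="top":
        for uv in [(130+453/3,130+241/3),(130+562/3,130+286/3),(130+600/3,130+200/3)]:
            print(world(c,[uv])[0])
```

```text
top orange 60 med [ 0.5426 -0.1811  0.1894] min [ 0.3572 -0.1982  0.1597] max [ 0.5651 -0.0577  1.5026] rect ((451.75213623046875, -130.08331298828125), (41.29022216796875, 234.59536743164062), 62.55006790161133)
top yel 15 med [ 0.5926 -0.0789  0.0335] min [ 0.573  -0.0867  0.0259] max [ 0.6081 -0.0708  0.0403] rect ((590.0210571289062, -78.18264770507812), (5.4492106437683105, 37.169593811035156), 66.43595123291016)
top green 127 med [ 0.5722 -0.2344  0.183 ] min [ 0.5195 -0.2551  0.122 ] max [ 0.6053 -0.1563  0.2081] rect ((569.7109375, -215.34906005859375), (118.14301300048828, 50.524559020996094), 53.63093566894531)
top tray 412 med [0.4839 0.1554 0.0077] min [0.3927 0.0705 0.    ] max [0.5453 0.2666 0.0231] rect ((480.082275390625, 173.9232177734375), (107.71556091308594, 229.72824096679688), 18.382787704467773)
top tyel 0
[ 0.4986 -0.1308  0.0169]
[ 0.4382 -0.2691  0.0124]
[ 0.5489 -0.3235  0.0068]
scene orange 104 med [ 0.5288 -0.1853  0.1878] min [ 0.515  -0.2062  0.163 ] max [ 0.5684 -0.1693  0.2108] rect ((539.4511108398438, -182.99069213867188), (51.10670471191406, 36.555606842041016), 52.468650817871094)
scene yel 66 med [ 0.4012 -0.0733  0.0086] min [ 0.3561 -0.1901 -0.3036] max [0.6281 0.0406 0.04  ] rect ((462.2352294921875, -38.0709228515625), (265.9392395019531, 202.33261108398438), 33.01466369628906)
scene green 47 med [ 0.524  -0.2367  0.1831] min [ 0.4672 -0.264   0.1175] max [ 0.6076 -0.17    0.2108] rect ((537.8779296875, -219.13671875), (100.58512878417969, 99.50764465332031), 43.1179084777832)
scene tray 307 med [0.4817 0.149  0.0105] min [0.439  0.092  0.0002] max [0.5333 0.2146 0.0194] rect ((480.30145263671875, 159.66885375976562), (129.22030639648438, 60.42839813232422), 67.02005004882812)
scene tyel 52 med [0.4502 0.1632 0.0125] min [0.435  0.1132 0.0006] max [0.4857 0.2315 0.0201] rect ((456.0435485839844, 174.26321411132812), (128.29762268066406, 13.566308975219727), 68.64408111572266)
```

```bash
cat >> h.py <<'E'
np.set_printoptions(precision=4,suppress=True)
F=np.array([0.524,-0.227,0]); PSI=np.radians(66.3)
d=np.array([np.cos(PSI),np.sin(PSI),0]); zz=np.array([0,0,1.])
AX=np.cos(.6109)*zz+np.sin(.6109)*d; SL=np.cos(.6109)*d-np.sin(.6109)*zz; LAT=np.cross(AX,SL)  # SL, LAT span drum plane, CCW from SL to LAT
DC=F+.125*zz; GB=DC+.074*AX
def tool(pos,z,y):
    z=z/np.linalg.norm(z); y=y-z*(y@z); y/=np.linalg.norm(y); T=np.eye(4); T[:3,:3]=np.c_[np.cross(y,z),y,z]; T[:3,3]=pos; return T
def plan(targets,T0=None,vmax=.055,wmax=.17,n=None):
    """targets: list of poses; prints calls of <=5 rows"""
    T=pose() if T0 is None else T0; rows=[]
    A=T
    for B in targets:
        rv=R.from_matrix(A[:3,:3].T@B[:3,:3]).as_rotvec(); dp=B[:3,3]-A[:3,3]
        k=n or int(max(1,np.ceil(np.linalg.norm(dp)/vmax),np.ceil(np.linalg.norm(rv)/wmax)))
        for i in range(1,k+1):
            P=np.eye(4); P[:3,3]=A[:3,3]+dp*i/k; P[:3,:3]=A[:3,:3]@R.from_rotvec(rv*i/k).as_matrix(); rows.append(P)
        A=B
    for j in range(0,len(rows),5):
        out=[]
        for P in rows[j:j+5]:
            D=np.linalg.inv(T)@P; r=np.round(np.r_[D[:3,3],R.from_matrix(D[:3,:3]).as_rotvec()],4); out+=[float(x) for x in r]
        print("CALL",[x+0 for x in out])
        D=np.eye(4); D[:3,3]=out[-6:-3]; D[:3,:3]=R.from_rotvec(out[-3:]).as_matrix(); T=T@D
    return T
E
python3 - <<'E'
from h import *
import pickle
print("GB",GB,"chute_end",DC+SL*(.1/np.sin(.6109)),"AX",AX)
for n in("top","scene"):
    c=pickle.load(open(n+".pkl","rb")); W=cloud(c); hsv=cv2.cvtColor(c["im"],cv2.COLOR_RGB2HSV); H,S=hsv[...,0],hsv[...,1]
    m=(np.linalg.norm(W-GB,axis=2)<.045)&(H>3)&(H<16)&(S>170); p=W[m]-GB
    q=np.c_[p@SL,p@LAT,p@AX]; t=q[q[:,2]>.006]
    print(n,len(q),q.min(0),q.max(0)); r=cv2.minAreaRect((t[:,:2]*1000).astype(np.float32)); print(r, len(t)); print(cv2.boxPoints(r))
    u,s,v=np.linalg.svd(t[:,:2]-t[:,:2].mean(0)); print(t.mean(0),s,np.degrees(np.arctan2(v[0,1],v[0,0])))
E
```

```text
GB [ 0.5411 -0.1881  0.1856] chute_end [ 0.5814 -0.0962  0.025 ] AX [0.2306 0.5252 0.8191]
top 78 [-0.0091 -0.0139 -0.025 ] [0.0239 0.0197 0.0265]
((6.717577934265137, 1.6036643981933594), (7.24229621887207, 43.446815490722656), 43.597007751464844) 39
[[-10.885   14.8388]
 [ 19.0752 -16.6257]
 [ 24.3201 -11.6315]
 [ -5.64    19.833 ]]
[0.0048 0.0036 0.0194] [0.0854 0.0126] 134.15259363966882
scene 112 [-0.0135 -0.0199 -0.0206] [0.0266 0.0245 0.0251]
((4.210373878479004, 5.195507049560547), (11.079906463623047, 45.36252212524414), 45.956634521484375) 44
[[-15.9446  16.9814]
 [ 16.6626 -14.5548]
 [ 24.3654  -6.5904]
 [ -8.2418  24.9458]]
[-0.0021  0.0088  0.0157] [0.0883 0.0173] 127.1427958512999
```

Run:
```python
from h import *
a=np.radians(222)
plan([tool(GB+.14*AX,-AX,np.cos(a)*SL+np.sin(a)*LAT)])
```

```text
CALL [-0.0365, -0.0408, -0.0043, 0.0224, -0.0457, 0.1552, -0.073, -0.0816, -0.0086, 0.0448, -0.0914, 0.3103, -0.1095, -0.1223, -0.0129, 0.0671, -0.1371, 0.4655, -0.1461, -0.1631, -0.0172, 0.0895, -0.1828, 0.6207, -0.1826, -0.2039, -0.0215, 0.1119, -0.2284, 0.7758]
CALL [-0.054, -0.0033, 0.0092, 0.0224, -0.0457, 0.1552, -0.108, -0.0066, 0.0185, 0.0447, -0.0914, 0.3104, -0.1621, -0.0098, 0.0277, 0.0671, -0.1371, 0.4656, -0.2161, -0.0131, 0.037, 0.0895, -0.1828, 0.6207, -0.2701, -0.0164, 0.0462, 0.1119, -0.2285, 0.7759]
CALL [-0.0373, 0.0359, 0.0184, 0.0224, -0.0457, 0.1552, -0.0745, 0.0718, 0.0368, 0.0447, -0.0913, 0.3103, -0.1118, 0.1077, 0.0552, 0.0671, -0.137, 0.4655, -0.1491, 0.1436, 0.0735, 0.0895, -0.1827, 0.6207, -0.1864, 0.1795, 0.0919, 0.1119, -0.2284, 0.7758]
CALL [0.0032, 0.052, 0.0173, 0.0224, -0.0457, 0.1552]
```

Request:
carry_out:
  deltas: [-0.037,-0.041,-0.004,0.022,-0.046,0.155,-0.073,-0.082,-0.009,0.045,-0.091,0.31,-0.11,-0.122,-0.013,0.067,-0.137,0.466,-0.146,-0.163,-0.017,0.09,-0.183,0.621,-0.183,-0.204,-0.022,0.112,-0.228,0.776]

```text
time: 1.62
eef_pos: [0.2885, 0.4137, 0.2537]
tcp_rot: [0.485, 0.866, -0.067, 0.104]
contact_force: [0.6, 0.6, 0.7]
opening: 1.001
finger_force: 0.0
```

Request:
carry_out:
  deltas: [-0.054,-0.003,0.009,0.022,-0.046,0.155,-0.108,-0.007,0.019,0.045,-0.091,0.31,-0.162,-0.01,0.028,0.067,-0.137,0.466,-0.216,-0.013,0.037,0.09,-0.183,0.621,-0.27,-0.016,0.046,0.112,-0.228,0.776]

```text
time: 2.25
eef_pos: [0.4186, 0.1731, 0.2755]
tcp_rot: [0.77, 0.596, -0.123, 0.191]
contact_force: [0.4, 0.3, -1.0]
opening: 1.001
finger_force: 0.0
```

Request:
carry_out:
  deltas: [-0.037,0.036,0.018,0.022,-0.046,0.155,-0.075,0.072,0.037,0.045,-0.091,0.31,-0.112,0.108,0.055,0.067,-0.137,0.466,-0.149,0.144,0.074,0.089,-0.183,0.621,-0.186,0.18,0.092,0.112,-0.228,0.776]

```text
time: 2.88
eef_pos: [0.5491, -0.0678, 0.2964]
tcp_rot: [0.928, 0.229, -0.159, 0.246]
contact_force: [0.1, 1.4, 0.8]
opening: 1.001
finger_force: 0.0
```

Request:
carry_out:
  deltas: [0.003,0.052,0.017,0.022,-0.046,0.155,0.003,0.052,0.017,0.022,-0.046,0.155,0.003,0.052,0.017,0.022,-0.046,0.155]

```text
time: 3.25
eef_pos: [0.574, -0.1141, 0.3003]
tcp_rot: [0.942, 0.152, -0.164, 0.252]
contact_force: [0.2, 0.4, 0.2]
opening: 1.002
finger_force: 0.0
```

Run:
```python
from h import *
import pickle
c=cam("wrist"); pickle.dump(c,open("w1.pkl","wb")); save(c,"w1.png",s=1.5)
s=ctrl.get_state(); print(s["qpos"],pose())
for q in("grip_bar","block_a","chute_end"):
    for r in ctrl.find_in("wrist",q)[:4]: print(q,r["score"],r["uv"],world(c,[r["uv"]])[0])
W=cloud(c); hsv=cv2.cvtColor(c["im"],cv2.COLOR_RGB2HSV); H,S=hsv[...,0],hsv[...,1]
p=W-GB; Q=np.stack([p@SL,p@LAT,p@AX],-1)
m=(H>3)&(H<16)&(S>170)&(np.linalg.norm(p,axis=2)<.05); q=Q[m]; t=q[q[:,2]>.010]
print(len(q),len(t),q.min(0),q.max(0)); 
if len(t)>5: r=cv2.minAreaRect((t[:,:2]*1000).astype(np.float32)); print(r); print(np.median(t,0))
```

```text
[-0.1331  0.1749  1.6643 -0.5843  1.507   1.2168] [[ 0.9002  0.3692 -0.231   0.5739]
 [ 0.2045 -0.8265 -0.5244 -0.1135]
 [-0.3846  0.4249 -0.8195  0.3005]
 [ 0.      0.      0.      1.    ]]
grip_bar 0.6 [245.2, 166.8] [ 0.5558 -0.1658  0.1946]
chute_end 0.8 [226.8, 136.5] [ 0.5579 -0.1668  0.1385]
423 250 [-0.0085 -0.0175 -0.0231] [0.0317 0.0212 0.0237]
((11.591390609741211, 2.144838333129883), (11.946331977844238, 48.21711349487305), 45.77471923828125)
[ 0.0176 -0.0014  0.0213]
```

View pics/w1.png

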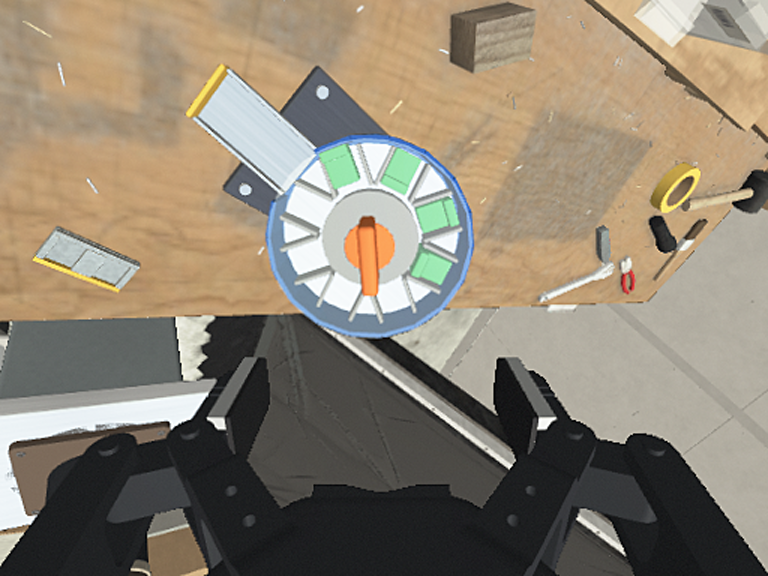

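Run:
```python
from h import *
import pickle
c=pickle.load(open("w1.pkl","rb")); W=cloud(c); hsv=cv2.cvtColor(c["im"],cv2.COLOR_RGB2HSV); H,S,V=[hsv[...,i].astype(int) for i in range(3)]
p=W-DC; Q=np.stack([p@SL,p@LAT,p@AX],-1)
m=(abs(Q[...,1])<.045)&(Q[...,0]>.09)&(Q[...,0]<.21)&(abs(Q[...,2])<.04)&(W[...,2]>.012)&(S<60)
q=Q[m]; print(len(q),q.min(0),q.max(0)); 
for s0 in np.arange(.09,.2,.015):
    k=q[(q[:,0]>=s0)&(q[:,0]<s0+.015)]
    if len(k)>5: print(round(s0,3),len(k),np.percentile(k[:,1],[1,50,99]),np.percentile(k[:,2],[2,50,98]))
y=(H>19)&(H<32)&(S>150)&(np.linalg.norm(W-(DC+SL*.18),axis=2)<.06); k=Q[y]; print("yel",len(k),k.min(0),k.max(0),np.median(k,0),cv2.minAreaRect((k[:,:2]*1000).astype(np.float32)))
b=(H>100)&(H<125)&(S>100)&(np.linalg.norm(p,axis=2)<.14)&(Q[...,2]>.03); k=Q[b]; print("rim",len(k),np.percentile(k,[1,50,99],axis=0)); 
k=k[k[:,2]>np.percentile(k[:,2],60)]
A=np.c_[2*k[:,:2],np.ones(len(k))]; x=np.linalg.lstsq(A,(k[:,:2]**2).sum(1),rcond=None)[0]; print("rimcirc",x[:2],np.sqrt(x[2]+x[0]**2+x[1]**2),np.median(k[:,2]))
# plate bolts
for uv in [(322/1.5,92/1.5),(246/1.5,189/1.5)]: print(world(c,[uv])[0])
# drum floor / boss
bo=(np.hypot(Q[...,0]-.008,Q[...,1])<.034)&(np.hypot(Q[...,0]-.008,Q[...,1])>.026)&(S<50)
print("boss",np.percentile(Q[bo][:,2],[5,50,95]))
```

```text
3092 [ 0.0924 -0.0234  0.0011] [0.184  0.0275 0.0164]
0.09 335 [-0.023  -0.0003  0.0266] [0.0029 0.0048 0.0148]
0.105 509 [-0.0231  0.0024  0.0262] [0.0031 0.0049 0.0147]
0.12 512 [-0.0224  0.0029  0.0265] [0.0029 0.0048 0.0147]
0.135 524 [-0.0225  0.0029  0.0264] [0.003  0.0049 0.0149]
0.15 540 [-0.0227  0.0028  0.0267] [0.0033 0.0049 0.0147]
0.165 545 [-0.0227  0.0026  0.0263] [0.0031 0.0048 0.0149]
0.18 127 [-0.0228  0.0024  0.0258] [0.0029 0.0048 0.0148]
yel 219 [ 0.1816 -0.0224 -0.0145] [0.1997 0.0256 0.0215] [0.1832 0.0001 0.0177] ((190.11317443847656, 1.9461898803710938), (17.276371002197266, 47.89064407348633), 3.7931079864501953)
rim 1016 [[-0.0682 -0.0796  0.0415]
 [ 0.0231 -0.0362  0.0498]
 [ 0.0883  0.0806  0.0517]]
rimcirc [0.0107 0.0022] 0.0782646541211819 0.05078379038102943
[ 0.6074 -0.1795  0.015 ]
[ 0.4986 -0.1317  0.0157]
boss [0.0498 0.2957 0.3109]
```

```bash
python3 - <<'E'
s=open("h.py").read()
s=s.replace("DC=F+","F=F+.0104*d+.0021*np.cross(zz,d)\nDC=F+")
open("h.py","w").write(s)
E
python3 - <<'E'
from h import *
print(F,GB)
a=np.radians(225); y=np.cos(a)*SL+np.sin(a)*LAT
T=plan([tool(GB+.12*AX,-AX,y),tool(GB+.03*AX,-AX,y),tool(GB-.014*AX,-AX,y),tool(GB-.014*AX,-AX,y)],vmax=.04)
E
```

```text
[ 0.5263 -0.2166  0.    ] [ 0.5433 -0.1778  0.1856]
CALL [0.0035, -0.0069, 0.0156, 0.0, -0.0008, -0.0504, 0.0035, -0.0069, 0.0456, 0.0, -0.0008, -0.0504, 0.0035, -0.0069, 0.0756, 0.0, -0.0008, -0.0504, 0.0034, -0.0069, 0.1056, 0.0, -0.0008, -0.0504, 0.0034, -0.0069, 0.1276, 0.0, -0.0008, -0.0504]
CALL [0.0, 0.0, 0.022, 0.0, 0.0, 0.0, 0.0, 0.0, 0.022, 0.0, 0.0, 0.0]
```

Request:
carry_out:
  deltas: [0.0035,-0.007,0.016,0,-0.001,-0.05,0.0035,-0.007,0.046,0,-0.001,-0.05,0.0035,-0.007,0.076,0,-0.001,-0.05,0.0035,-0.007,0.106,0,-0.001,-0.05,0.0035,-0.007,0.128,0,-0.001,-0.05]
  grip: 60

```text
time: 4.08
eef_pos: [0.5437, -0.1747, 0.1889]
tcp_rot: [0.937, 0.176, -0.171, 0.247]
contact_force: [0.5, -0.2, 0.7]
opening: 0.6
finger_force: 0.0
```

Request:
carry_out:
  deltas: [0,0,0.011,0,0,0,0,0,0.022,0,0,0,0,0,0.022,0,0,0]

```text
time: 4.45
eef_pos: [0.5398, -0.1864, 0.1729]
tcp_rot: [0.937, 0.175, -0.171, 0.248]
contact_force: [-0.7, -0.2, 1.3]
opening: 0.6
finger_force: 0.0
```

Request:
carry_out:
  deltas: [0,0,0,0,0,0,0,0,0,0,0,0,0,0,0,0,0,0,0,0,0,0,0,0]
  grip: 0
  grip_force: 25

```text
time: 4.95
eef_pos: [0.5397, -0.1839, 0.1732]
tcp_rot: [0.938, 0.175, -0.17, 0.246]
contact_force: [-3.1, 10.1, 2.4]
opening: 0.134
finger_force: 29.6
```

Run:
```python
from h import *
c=cam("wrist"); save(c,"w2.png",s=1.2); s=ctrl.get_state(); print(s)
```

```text
{'time': 5.0, 'qpos': array([-0.2589,  0.228 ,  1.8458, -0.6354,  1.2506,  1.2061]), 'dq': array([-0.0022,  0.0012,  0.0007,  0.0009, -0.0016, -0.0004]), 'joint_efforts': array([ -4.2697, -34.5875, -27.6035,  -2.4612,  -0.1461,   0.0013]), 'eef_pos': array([ 0.5397, -0.1838,  0.1732]), 'tcp_rot': array([ 0.9381,  0.1748, -0.1703,  0.2459]), 'contact_force': array([-2.2704,  8.8398,  1.5911]), 'wrist_torque': array([ 1.0926,  0.2293, -0.4553]), 'finger_force': 29.61463987827301, 'opening': 0.1363418609997083}
```

View pics/w2.png

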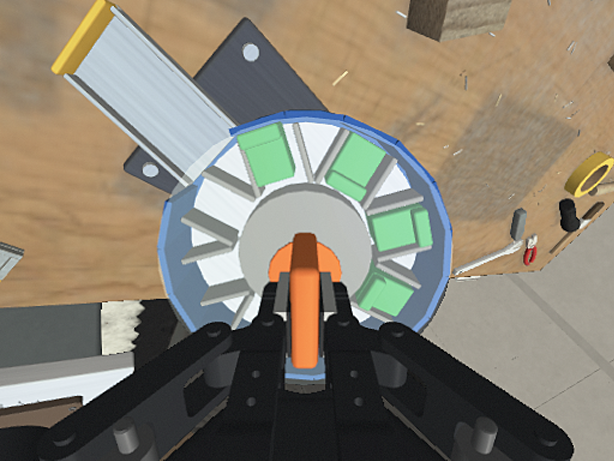

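Request:
carry_out:
  deltas: [0,-0.002,0,0,0,-0.06,0,-0.002,0,0,0,-0.16,0,-0.002,0,0,0,-0.28,0,-0.002,0,0,0,-0.42,0,-0.002,0,0,0,-0.55]

```text
time: 5.62
eef_pos: [0.5401, -0.1843, 0.1734]
tcp_rot: [0.854, 0.425, -0.23, 0.192]
contact_force: [1.8, 1.1, 0.2]
opening: 0.133
finger_force: 28.9
```

```bash
cat >> h.py <<'E'
def report(n=None,box=None,s=1.2):
    c=cam("wrist"); W=cloud(c); st=ctrl.get_state(); T=pose()
    hsv=cv2.cvtColor(c["im"],cv2.COLOR_RGB2HSV); H,S=hsv[...,0],hsv[...,1]
    p=W-DC; Q=np.stack([p@SL,p@LAT,p@AX],-1); m=(H>45)&(H<80)&(S>60)&(np.hypot(Q[...,0],Q[...,1])<.25)&(Q[...,2]>-.03)
    nc,l,stt,_=cv2.connectedComponentsWithStats(m.astype(np.uint8))
    for i in range(1,nc):
        if stt[i,4]>80: k=Q[l==i]; q=np.median(k,0); print("green",stt[i,4],"r %.0f ang %.1f h %.0f"%(np.hypot(q[0],q[1])*1e3,np.degrees(np.arctan2(q[1],q[0])),q[2]*1e3),"SL",np.percentile(k[:,0],[2,98]))
    y=T[:3,1]; print("tool y ang",np.degrees(np.arctan2(y@LAT,y@SL))%360,"off axis",[round(float((T[:3,3]-GB)@v*1e3),1) for v in(SL,LAT,AX)],"t",st["time"],"F",st["contact_force"],"M",st["wrist_torque"],"q",st["qpos"],st["opening"])
    if n: save(c,n,box,s)
    return c
E
python3 -c "
from h import *
report()"
```

```text
green 1592 r 69 ang -23.6 h 44 SL [0.0489 0.0759]
green 1502 r 61 ang -61.6 h 44 SL [0.0147 0.0407]
green 1420 r 51 ang -104.0 h 44 SL [-0.0295  0.0041]
green 234 r 39 ang -142.0 h 44 SL [-0.0421  0.005 ]
tool y ang 256.74939417375776 off axis [1.0, 0.3, -14.2] t 5.675 F [1.7846 0.5766 0.6703] M [ 0.5758 -0.1333 -0.034 ] q [-0.2584  0.2272  1.8468 -0.6395  1.2474  0.652 ] 0.13484910904821718
```

Request:
carry_out:
  deltas: [0,0,0,0,0,-0.08,0,0,0,0,0,-0.16,0,0,0,0,0,-0.22,0,0,0,0,0,-0.26,0,0,0,0,0,-0.3]

```text
time: 6.3
eef_pos: [0.5405, -0.1845, 0.1734]
tcp_rot: [0.782, 0.546, -0.256, 0.157]
contact_force: [2.5, 1.3, -0.2]
opening: 0.138
finger_force: 28.9
```

```bash
python3 -c "
from h import *
report()"
```

```text
green 1637 r 69 ang -18.2 h 44 SL [0.0508 0.0788]
green 1489 r 59 ang -56.4 h 44 SL [0.0181 0.0446]
green 1369 r 49 ang -100.4 h 44 SL [-0.0253  0.0064]
tool y ang 273.5405221417723 off axis [1.0, -0.1, -14.2] t 6.35 F [3.132  0.6472 0.0728] M [ 0.595  -0.2798  0.0266] q [-0.2586  0.2274  1.8465 -0.6398  1.2464  0.3588] 0.1381791425391907
```

Request:
carry_out:
  deltas: [0,0,0,0,0,-0.035,0,0,0,0,0,-0.07,0,0,0,0,0,-0.105,0,0,0,0,0,-0.14,0,0,0,0,0,-0.175]

```text
time: 6.98
eef_pos: [0.5407, -0.1846, 0.1734]
tcp_rot: [0.731, 0.613, -0.269, 0.134]
contact_force: [4.9, 3.0, 0.5]
opening: 0.139
finger_force: 29.3
```

Request:
carry_out:
  deltas: [0,0,0,0,0,-0.03,0,0,0,0,0,-0.06,0,0,0,0,0,-0.085,0,0,0,0,0,-0.11,0,0,0,0,0,-0.13]

```text
time: 7.6
eef_pos: [0.5409, -0.1847, 0.1734]
tcp_rot: [0.69, 0.659, -0.277, 0.116]
contact_force: [5.1, 2.2, 1.2]
opening: 0.14
finger_force: 29.2
```

Request:
carry_out:
  deltas: [0,0,0,0,0,-0.01,0,0,0,0,0,-0.02,0,0,0,0,0,-0.03,0,0,0,0,0,-0.04,0,0,0,0,0,-0.04]

```text
time: 8.22
eef_pos: [0.5409, -0.1847, 0.1734]
tcp_rot: [0.676, 0.673, -0.279, 0.111]
contact_force: [5.9, 2.8, 0.0]
opening: 0.132
finger_force: 29.2
```

```bash
python3 -c "
from h import *
report()"
```

```text
green 1228 r 146 ang -3.1 h 25 SL [0.1439 0.1554]
green 1498 r 60 ang -37.3 h 44 SL [0.0329 0.0615]
green 1380 r 50 ang -80.1 h 44 SL [-0.0043  0.0196]
tool y ang 293.33582295027907 off axis [1.0, -0.6, -14.2] t 8.275 F [6.8997 1.9014 1.0755] M [ 0.6189 -0.5776  0.1352] q [-0.2586  0.2276  1.8463 -0.6404  1.2449  0.0135] 0.1364060933272352
```

Request:
carry_out:
  deltas: [0,0,0,0,0,-0.03,0,0,0,0,0,-0.08,0,0,0,0,0,-0.13,0,0,0,0,0,-0.18,0,0,0,0,0,-0.23]

```text
time: 8.9
eef_pos: [0.5413, -0.1847, 0.1733]
tcp_rot: [0.594, 0.746, -0.289, 0.079]
contact_force: [7.6, 1.8, -1.1]
opening: 0.134
finger_force: 29.1
```

Request:
carry_out:
  deltas: [0,0,0,0,0,-0.05,0,0,0,0,0,-0.1,0,0,0,0,0,-0.15,0,0,0,0,0,-0.19,0,0,0,0,0,-0.23]

```text
time: 9.52
eef_pos: [0.5416, -0.1846, 0.1732]
tcp_rot: [0.505, 0.81, -0.296, 0.045]
contact_force: [8.9, 2.9, 0.0]
opening: 0.137
finger_force: 29.1
```

```bash
python3 -c "
from h import *
report()"
```

```text
green 3131 r 158 ang -1.5 h 26 SL [0.1441 0.173 ]
green 1536 r 62 ang -12.2 h 44 SL [0.0469 0.0753]
green 1399 r 51 ang -54.1 h 44 SL [0.0179 0.0415]
tool y ang 319.8213554656106 off axis [1.4, -1.2, -14.2] t 9.575 F [ 7.8105  2.3641 -0.112 ] M [ 0.6104 -0.8092  0.4043] q [-0.2584  0.228   1.846  -0.6402  1.2428 -0.4487] 0.13572066368542987
```

Request:
carry_out:
  deltas: [0,0,0,0,0,-0.035,0,0,0,0,0,-0.07,0,0,0,0,0,-0.105,0,0,0,0,0,-0.14,0,0,0,0,0,-0.17]

```text
time: 10.2
eef_pos: [0.5418, -0.1846, 0.1731]
tcp_rot: [0.434, 0.85, -0.299, 0.02]
contact_force: [8.4, 2.1, -0.5]
opening: 0.133
finger_force: 29.1
```

Request:
carry_out:
  deltas: [0,0,0,0,0,-0.03,0,0,0,0,0,-0.06,0,0,0,0,0,-0.09,0,0,0,0,0,-0.12,0,0,0,0,0,-0.14]

```text
time: 10.82
eef_pos: [0.5419, -0.1845, 0.1729]
tcp_rot: [0.374, 0.878, -0.299, -0.001]
contact_force: [9.7, 2.4, -1.9]
opening: 0.139
finger_force: 29.1
```

Request:
carry_out:
  deltas: [0,0,0,0,0,-0.01,0,0,0,0,0,-0.02,0,0,0,0,0,-0.03,0,0,0,0,0,-0.03,0,0,0,0,0,-0.03]

```text
time: 11.45
eef_pos: [0.542, -0.1844, 0.1729]
tcp_rot: [0.361, 0.883, -0.299, -0.005]
contact_force: [9.5, 1.8, -0.7]
opening: 0.131
finger_force: 29.1
```

```bash
python3 -c "
from h import *
report('w3.png')"
```

```text
green 4582 r 144 ang -1.0 h 26 SL [0.1139 0.1723]
green 1414 r 51 ang -35.0 h 44 SL [0.028 0.056]
tool y ang 339.1846449109122 off axis [1.8, -1.5, -14.2] t 11.5 F [ 9.5893  2.3345 -1.7737] M [ 0.6641 -0.9926  0.4269] q [-0.2582  0.2283  1.8459 -0.6398  1.2416 -0.7864] 0.13384623416604724
```

View pics/w3.png

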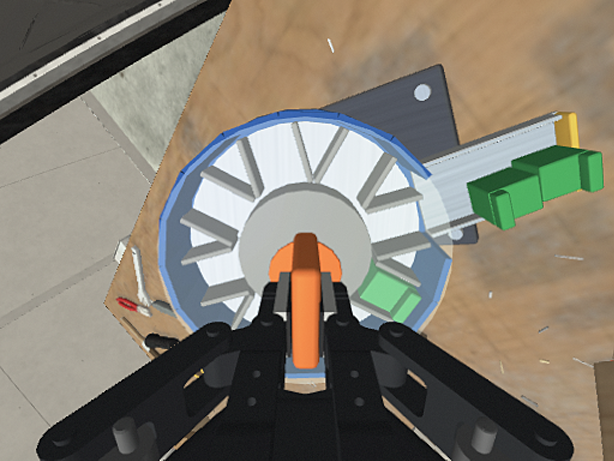

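Request:
carry_out:
  deltas: [0,0,0,0,0,0,0,0,0,0,0,0,0,0,-0.03,0,0,0,0,0,-0.08,0,0,0,0,0,-0.12,0,0,0]
  grip: 60

```text
time: 12.12
eef_pos: [0.567, -0.1215, 0.2723]
tcp_rot: [0.362, 0.882, -0.301, -0.009]
contact_force: [-0.0, -0.6, -1.1]
opening: 0.598
finger_force: 0.0
```

```bash
python3 -c "
from h import *
st=ctrl.get_state(); print(st['contact_force'],st['opening'],st['eef_pos'])
plan([tool(DC+.15*SL+.13*AX,-AX,-LAT)]*1)"
```

```text
[-0.0051 -0.5602 -1.1211] 0.598012162184194 [ 0.567  -0.1215  0.2723]
CALL [0.0065, 0.0175, 0.0062, -0.0003, 0.0, 0.1509, 0.0131, 0.0351, 0.0125, -0.0007, -0.0001, 0.3018, 0.0196, 0.0526, 0.0187, -0.001, -0.0001, 0.4527, 0.0262, 0.0702, 0.0249, -0.0013, -0.0001, 0.6037, 0.0327, 0.0877, 0.0312, -0.0016, -0.0001, 0.7546]
CALL [0.0168, 0.0083, 0.0062, -0.0004, 0.0, 0.1509, 0.0336, 0.0166, 0.0125, -0.0007, -0.0001, 0.3018, 0.0504, 0.0249, 0.0187, -0.001, -0.0001, 0.4527]
```

Request:
carry_out:
  deltas: [0.0065,0.0175,0.006,0,0,0.15,0.013,0.035,0.0125,0,0,0.3,0.0195,0.0525,0.0185,0,0,0.45,0.026,0.07,0.025,0,0,0.6,0.0325,0.0875,0.031,0,0,0.755]

```text
time: 12.75
eef_pos: [0.5909, -0.0685, 0.1912]
tcp_rot: [0.663, 0.685, -0.283, 0.103]
contact_force: [-0.3, -0.2, -0.3]
opening: 0.601
finger_force: 0.0
```

Request:
carry_out:
  deltas: [0.017,0.008,0.006,0,0,0.15,0.0335,0.0165,0.0125,0,0,0.3,0.05,0.025,0.0185,0,0,0.4525,0.05,0.025,0.0185,0,0,0.4525]

```text
time: 13.25
eef_pos: [0.6048, -0.0363, 0.143]
tcp_rot: [0.797, 0.523, -0.254, 0.163]
contact_force: [0.1, 0.2, 0.0]
opening: 0.603
finger_force: 0.0
```

Run:
```python
from h import *
import pickle
c=report("w4.png"); pickle.dump(c,open("w4.pkl","wb"))
W=cloud(c); hsv=cv2.cvtColor(c["im"],cv2.COLOR_RGB2HSV); H,S=hsv[...,0],hsv[...,1]
p=W-DC; Q=np.stack([p@SL,p@LAT,p@AX],-1); m=(H>45)&(H<80)&(S>60)&(Q[...,0]>.1)
for lo,hi in((.031,.045),(.02,.031)):
    k=Q[m&(Q[...,2]>lo)&(Q[...,2]<hi)]
    if len(k)<20: continue
    print(lo,len(k),np.percentile(k,[2,50,98],axis=0))
    for s0 in np.arange(.10,.19,.01):
        kk=k[(k[:,0]>=s0)&(k[:,0]<s0+.01)]
        if len(kk)>10: print("  %.2f"%s0,len(kk),np.percentile(kk[:,1],[3,97]),np.percentile(kk[:,2],[10,50,90]))
```

```text
green 1444 r 145 ang -3.1 h 27 SL [0.1161 0.1742]
green 778 r 62 ang -41.5 h 44 SL [0.0037 0.1402]
tool y ang 270.2299391097269 off axis [150.0, -0.1, 54.4] t 13.3 F [-0.7126  0.9236  0.2813] M [ 0.2295 -0.1309 -0.0275] q [-0.01    0.4046  1.6803 -0.5694  1.3663  0.6082] 0.6004927921338586
0.031 393 [[ 0.115  -0.0197  0.0312]
 [ 0.1667 -0.0078  0.0345]
 [ 0.1741  0.004   0.036 ]]
  0.11 104 [-0.0204 -0.0001] [0.0339 0.0345 0.0354]
  0.12 76 [-0.0202 -0.0002] [0.0318 0.0338 0.0351]
  0.16 91 [-0.0154  0.004 ] [0.034  0.0348 0.0355]
  0.17 122 [-0.0159  0.004 ] [0.0332 0.0345 0.0354]
0.02 967 [[ 0.1216 -0.0194  0.0232]
 [ 0.1439 -0.0078  0.0268]
 [ 0.174   0.0041  0.0296]]
  0.12 193 [-0.0197  0.    ] [0.0259 0.0269 0.0286]
  0.13 197 [-0.0195  0.0001] [0.026  0.0268 0.0276]
  0.14 213 [-0.0186  0.0031] [0.0256 0.0267 0.0276]
  0.15 216 [-0.0159  0.0041] [0.0261 0.0268 0.0276]
  0.16 86 [-0.0158  0.0041] [0.0262 0.0268 0.0276]
  0.17 62 [-0.0155  0.0041] [0.0225 0.0256 0.0305]
```

View pics/w4.png

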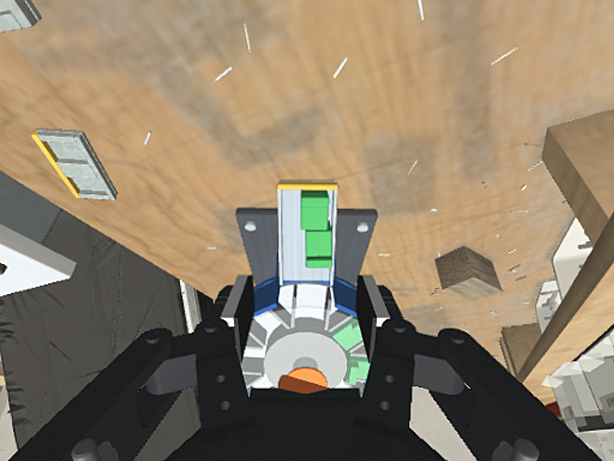

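Run:
```python
from h import *
f=lambda h:tool(DC+.158*SL-.006*LAT+h*AX,-AX,-LAT)
plan([f(.10),f(.0115),f(.0115)],vmax=.03)
```

```text
CALL [0.004, 0.003, 0.0142, -0.0015, 0.0011, 0.002, 0.008, 0.006, 0.0284, -0.0031, 0.0021, 0.004, 0.0081, 0.0061, 0.0579, -0.0031, 0.0021, 0.004, 0.0081, 0.0062, 0.0874, -0.0031, 0.0021, 0.004, 0.0082, 0.0063, 0.1169, -0.0031, 0.0021, 0.004]
CALL [0.0, 0.0, 0.0, 0.0, 0.0, 0.0]
```

Request:
carry_out:
  deltas: [0.004,0.003,0.014,-0.0015,0.001,0.002,0.008,0.006,0.028,-0.003,0.002,0.004,0.008,0.006,0.058,-0.003,0.002,0.004,0.008,0.006,0.0875,-0.003,0.002,0.004,0.008,0.006,0.117,-0.003,0.002,0.004]
  grip: 52

```text
time: 13.92
eef_pos: [0.5863, -0.0954, 0.043]
tcp_rot: [0.8, 0.52, -0.251, 0.165]
contact_force: [0.4, -0.3, -0.2]
opening: 0.52
finger_force: 0.0
```

Request:
carry_out:
  deltas: [0,0,0,0,0,0,0,0,0,0,0,0]

```text
time: 14.18
eef_pos: [0.587, -0.0947, 0.0443]
tcp_rot: [0.8, 0.52, -0.251, 0.165]
contact_force: [0.2, 0.7, -0.1]
opening: 0.518
finger_force: 0.0
```

Run:
```python
from h import *
c=report("w5.png")
```

```text
green 4241 r 148 ang -3.1 h 27 SL [0.117  0.1745]
tool y ang 269.75604774642966 off axis [157.8, -6.8, -61.6] t 14.225 F [0.8428 0.1167 0.3609] M [ 0.2391 -0.0858  0.0331] q [-0.1007  0.4934  1.7699 -0.633   1.1709  0.6573] 0.517309282826254
```

View pics/w5.png

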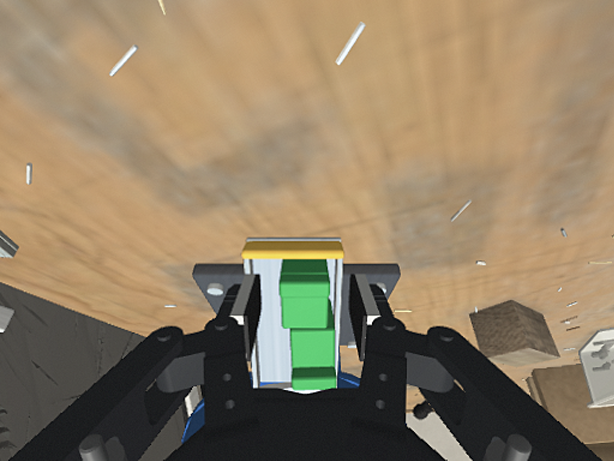

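Request:
carry_out:
  deltas: [0,0,0,0,0,0,0,0,0,0,0,0,0,0,0,0,0,0,0,0,0,0,0,0]
  grip: 0
  grip_force: 40

```text
time: 14.72
eef_pos: [0.5876, -0.0941, 0.045]
tcp_rot: [0.8, 0.52, -0.25, 0.166]
contact_force: [1.0, 2.6, 2.9]
opening: 0.249
finger_force: 40.5
```

Request:
carry_out:
  deltas: [0,0,-0.01,0,0,0,0,0,-0.025,0,0,0,0,0,-0.05,0,0,0,0,0,-0.08,0,0,0,0,0,-0.11,0,0,0]

```text
time: 15.35
eef_pos: [0.6126, -0.0356, 0.136]
tcp_rot: [0.8, 0.52, -0.25, 0.165]
contact_force: [0.4, -0.4, -0.5]
opening: 0.242
finger_force: 40.0
```

Run:
```python
from h import *
import pickle
c=report()
c=cam("top"); pickle.dump(c,open("top2.pkl","wb"))
W=cloud(c); X,Y,Z=W[...,0],W[...,1],W[...,2]
hsv=cv2.cvtColor(c["im"],cv2.COLOR_RGB2HSV); H,S=hsv[...,0],hsv[...,1]
m=(abs(X-.48)<.065)&(abs(Y-.16)<.085)&(((S<70))|((H>19)&(H<30)&(S>150)))
nc,l,st,_=cv2.connectedComponentsWithStats(m.astype(np.uint8)); i=1+st[1:,4].argmax(); k=W[l==i]
r=cv2.minAreaRect((k[:,:2]*1000).astype(np.float32)); print(r,len(k),np.median(k,0))
```

```text
green 826 r 160 ang -3.6 h 27 SL [0.1458 0.1742]
green 2547 r 171 ang -2.0 h 138 SL [0.1457 0.1745]
tool y ang 269.6374751427765 off axis [157.6, -8.2, 54.9] t 15.4 F [0.1815 1.3751 2.1176] M [ 0.2323 -0.1177  0.0025] q [-0.0062  0.422   1.6626 -0.5688  1.3548  0.6213] 0.2487114603350404
((517.3534545898438, 85.10430908203125), (53.387569427490234, 19.131561279296875), 5.092015743255615) 58 [0.5218 0.0865 0.0006]
```

Run:
```python
from h import *
h=np.radians(159); x=np.array([np.cos(h),np.sin(h),0]); y=np.cross(-zz,x)
plan([tool(np.array([.535,.14,.19]),-zz,y)])
```

```text
CALL [0.0068, -0.013, -0.0106, -0.0437, 0.0432, -0.1424, 0.0137, -0.026, -0.0211, -0.0874, 0.0864, -0.2849, 0.0205, -0.0391, -0.0317, -0.1312, 0.1296, -0.4273, 0.0274, -0.0521, -0.0423, -0.1749, 0.1728, -0.5697, 0.0342, -0.0651, -0.0528, -0.2186, 0.216, -0.7121]
CALL [0.015, -0.0025, -0.0099, -0.0437, 0.0432, -0.1425, 0.03, -0.0049, -0.0198, -0.0874, 0.0864, -0.2849, 0.045, -0.0074, -0.0296, -0.1312, 0.1296, -0.4273, 0.0599, -0.0099, -0.0395, -0.1749, 0.1728, -0.5698, 0.0749, -0.0124, -0.0494, -0.2186, 0.216, -0.7122]
CALL [0.0139, 0.0101, -0.0057, -0.0437, 0.0432, -0.1424]
```

Request:
carry_out:
  deltas: [0.007,-0.013,-0.0105,-0.044,0.043,-0.1425,0.0135,-0.026,-0.021,-0.0875,0.0865,-0.285,0.0205,-0.039,-0.0315,-0.131,0.1295,-0.4275,0.0275,-0.052,-0.0425,-0.175,0.173,-0.57,0.034,-0.065,-0.053,-0.2185,0.216,-0.712]

```text
time: 16.08
eef_pos: [0.5751, 0.0433, 0.1575]
tcp_rot: [0.566, 0.805, -0.149, 0.095]
contact_force: [0.6, 0.2, -1.0]
opening: 0.246
finger_force: 40.0
```

Request:
carry_out:
  deltas: [0.015,-0.0025,-0.01,-0.044,0.043,-0.1425,0.03,-0.005,-0.02,-0.0875,0.0865,-0.285,0.045,-0.0075,-0.0295,-0.131,0.1295,-0.4275,0.06,-0.01,-0.0395,-0.175,0.173,-0.57,0.075,-0.0125,-0.0495,-0.2185,0.216,-0.712]

```text
time: 16.7
eef_pos: [0.539, 0.1229, 0.1812]
tcp_rot: [0.251, 0.968, -0.026, 0.012]
contact_force: [0.0, 0.2, -1.0]
opening: 0.249
finger_force: 40.0
```

Request:
carry_out:
  deltas: [0.014,0.01,-0.0055,-0.0435,0.043,-0.1425,0.014,0.01,-0.0055,-0.0435,0.043,-0.1425,0.014,0.01,-0.0055,-0.0435,0.043,-0.1425]

```text
time: 17.08
eef_pos: [0.5324, 0.1381, 0.1858]
tcp_rot: [0.185, 0.983, -0.001, -0.004]
contact_force: [-0.5, 1.2, -0.9]
opening: 0.248
finger_force: 40.0
```

Run:
```python
from h import *
import pickle
st=ctrl.get_state(); print(st["qpos"],pose())
c=cam("wrist"); pickle.dump(c,open("w6.pkl","wb")); save(c,"w6.png",s=1.2)
for q in("tray",):
    for r in ctrl.find_in("wrist",q)[:4]: print(q,r["score"],r["uv"],world(c,[r["uv"]])[0])
W=cloud(c); X,Y,Z=W[...,0],W[...,1],W[...,2]
k=W[(abs(X-.48)<.11)&(abs(Y-.16)<.11)&(Z>.0085)&(Z<.02)]; print(len(k))
print(cv2.minAreaRect((k[:,:2]*1000).astype(np.float32)),np.percentile(k,[1,99],axis=0))
```

```text
[ 0.0696  0.0593  1.9221 -0.0009  1.1689 -1.1294] [[-0.9318  0.363  -0.0087  0.5324]
 [ 0.363   0.9318 -0.0014  0.1381]
 [ 0.0076 -0.0045 -1.      0.1858]
 [ 0.      0.      0.      1.    ]]
tray 0.95 [252.4, 116.0] [0.4735 0.1573 0.0134]
tray 0.71 [99.9, 99.7] [ 0.391  -0.0016  0.0082]
2645
((474.9211730957031, 157.14105224609375), (112.27250671386719, 56.64168930053711), 71.69336700439453) [[0.4351 0.0999 0.0097]
 [0.5147 0.2152 0.0135]]
```

View pics/w6.png

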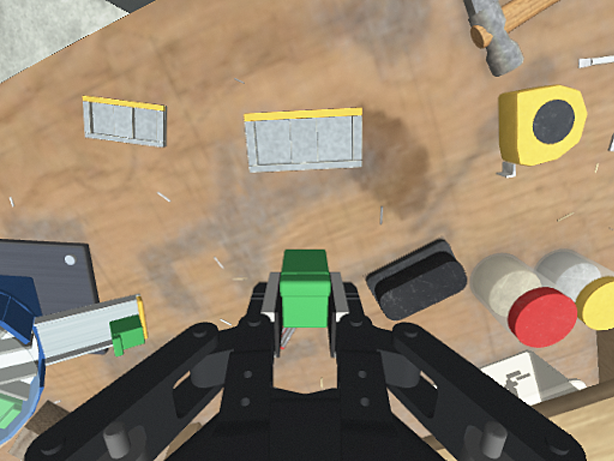

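```bash
cat >> h.py <<'E'
TC=np.array([.4749,.1571,0]); TH=np.radians(71.7); TY=np.array([np.cos(TH),np.sin(TH),0]); TX=np.cross(TY,zz)
E
python3 - <<'E'
from h import *
import pickle
c=pickle.load(open("w6.pkl","rb")); W=cloud(c); p=W-TC; a,b,z=p@TX,p@TY,W[...,2]
print("along y"); 
for v in np.arange(-.058,.06,.002):
    m=(abs(a)<.012)&(abs(b-v)<.001)
    print("%d:%.1f"%(round(v*1e3),np.median(z[m])*1e3 if m.sum() else -1),end=" ")
print("\nalong x")
for v in np.arange(-.03,.032,.002):
    m=(abs(abs(b)-.03)<.010)&(abs(a-v)<.001)
    print("%d:%.1f"%(round(v*1e3),np.median(z[m])*1e3 if m.sum() else -1),end=" ")
hsv=cv2.cvtColor(c["im"],cv2.COLOR_RGB2HSV); H,S=hsv[...,0],hsv[...,1]
m=(H>45)&(H<80)&(S>60)&(z>.14); T=pose(); k=(W[m]-T[:3,3])@T[:3,:3]; print("\nheld",len(k),np.percentile(k,[1,50,99],axis=0))
for lo,hi in((-.03,-.019),(-.019,-.010)):
    q=k[(k[:,2]>lo)&(k[:,2]<hi)]
    if len(q): print(lo,len(q),np.percentile(q,[2,50,98],axis=0),cv2.minAreaRect((q[:,:2]*1000).astype(np.float32)))
E
```

```text
along y
-58:-1.5 -56:10.6 -54:11.7 -52:11.9 -50:11.9 -48:11.7 -46:4.3 -44:3.6 -42:3.5 -40:3.8 -38:3.7 -36:3.6 -34:3.8 -32:3.8 -30:3.8 -28:3.8 -26:3.8 -24:3.7 -22:3.8 -20:3.6 -18:3.8 -16:3.9 -14:3.5 -12:11.5 -10:11.7 -8:11.8 -6:11.7 -4:11.8 -2:11.8 0:11.8 2:11.9 4:11.7 6:11.9 8:11.7 10:11.8 12:11.6 14:3.9 16:4.0 18:3.7 20:3.9 22:3.8 24:3.6 26:3.6 28:3.9 30:3.8 32:3.8 34:3.8 36:4.2 38:3.6 40:3.9 42:3.6 44:3.5 46:3.9 48:11.4 50:11.6 52:11.9 54:11.7 56:11.3 58:-1.0 
along x
-30:-1.1 -28:11.1 -26:11.7 -24:11.7 -22:11.6 -20:3.8 -18:3.7 -16:3.8 -14:3.8 -12:3.8 -10:3.7 -8:3.8 -6:3.7 -4:3.8 -2:3.8 0:3.6 2:3.6 4:3.8 6:4.0 8:3.8 10:4.1 12:3.8 14:3.8 16:4.0 18:3.6 20:3.8 22:11.1 24:11.8 26:12.0 28:11.5 30:-1.2 
held 2552 [[-0.0119 -0.0118 -0.0228]
 [ 0.0136 -0.001  -0.0139]
 [ 0.0175  0.0094  0.0114]]
-0.03 616 [[ 0.0096 -0.0118 -0.0229]
 [ 0.0142 -0.001  -0.0216]
 [ 0.0173  0.0093 -0.0193]] ((4.239596366882324, -0.9724826812744141), (21.85811996459961, 26.949604034423828), 89.66694641113281)
-0.019 1327 [[-0.0118 -0.0115 -0.0184]
 [-0.0004 -0.001  -0.0138]
 [ 0.0173  0.0093 -0.0108]] ((2.5113611221313477, -0.6764249801635742), (22.600669860839844, 30.584104537963867), 89.50416564941406)
```

Run:
```python
from h import *
f=lambda h:tool(TC+.031*TY+.0023*TX+h*zz,-zz,TY)
plan([f(.10),f(.025),f(.020)],vmax=.04)
```

```text
CALL [0.0197, 0.0094, 0.0287, -0.0013, -0.0026, -0.0171, 0.0394, 0.0188, 0.0575, -0.0026, -0.0053, -0.0342, 0.0592, 0.0282, 0.0862, -0.0039, -0.0079, -0.0513, 0.0589, 0.0283, 0.1237, -0.0039, -0.0079, -0.0513, 0.0586, 0.0285, 0.1612, -0.0039, -0.0079, -0.0513]
CALL [0.0, 0.0, 0.005, 0.0, 0.0, 0.0]
```

Request:
carry_out:
  deltas: [0.02,0.0095,0.0285,-0.0015,-0.0025,-0.017,0.0395,0.019,0.0575,-0.0025,-0.0055,-0.034,0.059,0.028,0.086,-0.004,-0.008,-0.051,0.059,0.0285,0.1235,-0.004,-0.008,-0.051,0.0585,0.0285,0.156,-0.004,-0.008,-0.051]

```text
time: 17.8
eef_pos: [0.4867, 0.1863, 0.0294]
tcp_rot: [0.159, 0.987, 0.0, 0.0]
contact_force: [0.4, 0.0, -0.2]
opening: 0.242
finger_force: 40.0
```

Request:
carry_out:
  deltas: [0,0,0,0,0,0,0,0,0,0,0,0]

```text
time: 18.05
eef_pos: [0.4881, 0.1863, 0.0319]
tcp_rot: [0.159, 0.987, 0.001, 0.001]
contact_force: [-0.2, -0.6, -0.3]
opening: 0.244
finger_force: 40.0
```

Run:
```python
from h import *
st=ctrl.get_state(); T=pose(); p=T[:3,3]-TC; print(p@TX,p@TY,p[2],st["contact_force"],T[:3,2],T[:3,0]@-TX,T[:3,0]@TY)
```

```text
0.003412496514283377 0.03185397451682155 0.0318912190825178 [-0.2023 -0.6052 -0.3221] [ 0.0025  0.0009 -1.    ] 0.9999975874487625 -0.00075765843284043
```

Request:
carry_out:
  deltas: [0.001,-0.001,0.005,0,0,0,0.001,-0.001,0.009,0,0,0,0.001,-0.001,0.0115,0,0,0,0.001,-0.001,0.0125,0,0,0,0.001,-0.001,0.0125,0,0,0]

```text
time: 18.68
eef_pos: [0.4859, 0.1856, 0.0183]
tcp_rot: [0.158, 0.987, 0.0, 0.0]
contact_force: [-0.7, 0.0, 1.1]
opening: 0.247
finger_force: 40.0
```

Request:
carry_out:
  deltas: [0,0,0.0005,0,0,0,0,0,0.001,0,0,0,0,0,0.001,0,0,0]

```text
time: 19.05
eef_pos: [0.4861, 0.1856, 0.0177]
tcp_rot: [0.158, 0.987, 0.001, 0.0]
contact_force: [-1.4, -1.1, 2.8]
opening: 0.248
finger_force: 40.3
```

Request:
carry_out:
  deltas: [0,0,0,0,0,0,0,0,0,0,0,0,0,0,-0.005,0,0,0,0,0,-0.025,0,0,0,0,0,-0.06,0,0,0]
  grip: 48

```text
time: 19.68
eef_pos: [0.4846, 0.1853, 0.0769]
tcp_rot: [0.158, 0.987, -0.0, -0.001]
contact_force: [1.0, -0.1, 0.0]
opening: 0.48
finger_force: 0.0
```

Run:
```python
from h import *
st=ctrl.get_state(); print(st["opening"],st["eef_pos"])
plan([tool(TC+.031*TY+.06*TX+.17*zz,-zz,TY), tool(DC+.15*SL-.008*LAT+.13*AX,-AX,-LAT)],vmax=.05,wmax=.16)
```

```text
0.4799703855339489 [0.4846 0.1853 0.0769]
CALL [-0.0198, 0.0004, -0.0311, -0.0002, -0.0008, 0.0004, -0.0396, 0.0007, -0.0622, -0.0003, -0.0016, 0.0007, -0.0594, 0.0011, -0.0933, -0.0005, -0.0024, 0.0011, -0.0714, -0.0148, -0.0911, 0.0454, -0.0443, 0.1473, -0.0835, -0.0306, -0.0889, 0.0914, -0.0862, 0.2936]
CALL [-0.0158, -0.0114, 0.0047, 0.046, -0.0419, 0.1461, -0.0315, -0.0227, 0.0094, 0.0921, -0.0838, 0.2923, -0.0473, -0.0341, 0.014, 0.1382, -0.1258, 0.4384, -0.0631, -0.0455, 0.0187, 0.1843, -0.1677, 0.5846, -0.0789, -0.0569, 0.0234, 0.2304, -0.2096, 0.7307]
CALL [-0.0174, 0.0031, 0.0093, 0.0461, -0.042, 0.1462, -0.0348, 0.0062, 0.0187, 0.0922, -0.0839, 0.2924, -0.0522, 0.0094, 0.028, 0.1382, -0.1258, 0.4385, -0.0696, 0.0125, 0.0374, 0.1843, -0.1678, 0.5847]
```

Request:
carry_out:
  deltas: [-0.02,0,-0.031,0,-0.001,0,-0.0395,0.0005,-0.062,0,-0.0015,0.001,-0.0595,0.001,-0.0935,-0.0005,-0.0025,0.001,-0.0715,-0.015,-0.091,0.0455,-0.0445,0.1475,-0.0835,-0.0305,-0.089,0.0915,-0.086,0.2935]

```text
time: 20.3
eef_pos: [0.5562, 0.1298, 0.1675]
tcp_rot: [0.303, 0.951, -0.052, 0.037]
contact_force: [-1.4, 0.2, 0.5]
opening: 0.481
finger_force: 0.0
```

Request:
carry_out:
  deltas: [-0.016,-0.0115,0.0045,0.046,-0.042,0.146,-0.0315,-0.0225,0.0095,0.092,-0.084,0.2925,-0.0475,-0.034,0.014,0.138,-0.126,0.4385,-0.063,-0.0455,0.0185,0.1845,-0.1675,0.5845,-0.079,-0.057,0.0235,0.2305,-0.2095,0.7305]

```text
time: 20.92
eef_pos: [0.5882, 0.0358, 0.1554]
tcp_rot: [0.616, 0.76, -0.173, 0.115]
contact_force: [-0.8, 0.2, 0.1]
opening: 0.484
finger_force: 0.0
```

Request:
carry_out:
  deltas: [-0.0175,0.003,0.0095,0.046,-0.042,0.146,-0.035,0.006,0.0185,0.092,-0.084,0.2925,-0.052,0.0095,0.028,0.138,-0.126,0.4385,-0.0695,0.0125,0.0375,0.1845,-0.168,0.5845,-0.0695,0.0125,0.0375,0.1845,-0.168,0.5845]

```text
time: 21.55
eef_pos: [0.6143, -0.0396, 0.1453]
tcp_rot: [0.799, 0.522, -0.251, 0.164]
contact_force: [-1.4, 0.5, -0.2]
opening: 0.479
finger_force: 0.0
```

Run:
```python
from h import *
c=report()
W=cloud(c); hsv=cv2.cvtColor(c["im"],cv2.COLOR_RGB2HSV); H,S=hsv[...,0],hsv[...,1]
p=W-DC; Q=np.stack([p@SL,p@LAT,p@AX],-1); m=(H>45)&(H<80)&(S>60)&(Q[...,0]>.1)&(Q[...,2]>.023)&(Q[...,2]<.045)&(abs(Q[...,1])<.03)
k=Q[m]; print(np.percentile(k,[2,50,98],axis=0)); print(cv2.minAreaRect((k[:,:2]*1000).astype(np.float32)))
l=k[k[:,2]>.031]; print("lug",len(l),np.median(l,0))
f=lambda h:tool(DC+.158*SL+(k[:,1].max()+k[:,1].min())/2*LAT+h*AX,-AX,-LAT)
plan([f(.10),f(.0125),f(.0125)],vmax=.03)
```

```text
green 786 r 160 ang -3.6 h 27 SL [0.1459 0.1741]
green 421 r 67 ang -33.2 h 44 SL [0.0424 0.1403]
green 353 r 50 ang -67.8 h 44 SL [0.0019 0.135 ]
tool y ang 270.0616970333454 off axis [150.3, -8.9, 56.5] t 21.6 F [-0.1948  0.2848  0.8329] M [ 0.2873 -0.1334 -0.0835] q [-0.0136  0.4155  1.6611 -0.5687  1.3656  0.6036] 0.48068052657502497
[[ 0.1459 -0.0197  0.0249]
 [ 0.1591 -0.0092  0.0271]
 [ 0.174   0.0003  0.0354]]
((159.91429138183594, -9.394331932067871), (21.12905502319336, 28.725322723388672), 89.9933853149414)
lug 178 [ 0.1492 -0.0093  0.0344]
CALL [0.0038, 0.0002, 0.0153, 0.0007, -0.0011, 0.0005, 0.0076, 0.0005, 0.0305, 0.0014, -0.0022, 0.0011, 0.0075, 0.0004, 0.0597, 0.0014, -0.0022, 0.0011, 0.0075, 0.0004, 0.0889, 0.0014, -0.0022, 0.0011, 0.0074, 0.0004, 0.118, 0.0014, -0.0022, 0.0011]
CALL [0.0, 0.0, 0.0, 0.0, 0.0, 0.0]
```

Request:
carry_out:
  deltas: [0.004,0,0.015,0.0005,-0.001,0,0.0075,0.0005,0.0305,0.0015,-0.002,0.001,0.0075,0.0005,0.0595,0.0015,-0.002,0.001,0.0075,0.0005,0.089,0.0015,-0.002,0.001,0.0075,0.0005,0.118,0.0015,-0.002,0.001]
  grip: 52

```text
time: 22.22
eef_pos: [0.5888, -0.0955, 0.0432]
tcp_rot: [0.798, 0.521, -0.252, 0.165]
contact_force: [1.1, -0.7, -0.2]
opening: 0.523
finger_force: 0.0
```

Request:
carry_out:
  deltas: [0,0,0,0,0,0,0,0,0,0,0,0]

```text
time: 22.48
eef_pos: [0.5901, -0.095, 0.0454]
tcp_rot: [0.799, 0.521, -0.252, 0.165]
contact_force: [0.0, -0.5, 0.5]
opening: 0.52
finger_force: 0.0
```

Run:
```python
from h import *
c=report()
```

```text
green 2561 r 161 ang -3.5 h 27 SL [0.1455 0.1745]
tool y ang 269.87107985929146 off axis [157.9, -9.9, -60.0] t 22.525 F [-0.4461 -0.5829  0.1628] M [ 0.2612 -0.1157  0.0333] q [-0.1002  0.4979  1.7607 -0.6331  1.1761  0.6531] 0.5173406939695278
```

Request:
carry_out:
  deltas: [0,0,0.0015,0,0,0,0,0,0.0015,0,0,0,0,0,0.0015,0,0,0,0,0,0.0015,0,0,0,0,0,0.0015,0,0,0]
  grip: 0
  grip_force: 40

```text
time: 23.15
eef_pos: [0.5905, -0.0957, 0.0448]
tcp_rot: [0.799, 0.521, -0.251, 0.166]
contact_force: [0.4, 3.2, 5.8]
opening: 0.249
finger_force: 40.5
```

Request:
carry_out:
  deltas: [0,0,-0.01,0,0,0,0,0,-0.025,0,0,0,0,0,-0.05,0,0,0,0,0,-0.08,0,0,0,0,0,-0.11,0,0,0]

```text
time: 23.78
eef_pos: [0.6151, -0.0375, 0.1349]
tcp_rot: [0.799, 0.521, -0.252, 0.165]
contact_force: [0.5, 0.3, 0.1]
opening: 0.247
finger_force: 39.6
```

Run:
```python
from h import *
c=report()
# held block in tool frame
W=cloud(c); T=pose(); hsv=cv2.cvtColor(c["im"],cv2.COLOR_RGB2HSV); H,S=hsv[...,0],hsv[...,1]
k=(W-T[:3,3])@T[:3,:3]; k=k[(H>45)&(H<80)&(S>60)&(np.linalg.norm(k,axis=2)<.05)]
print(np.percentile(k,[1,50,99],axis=0)); q=k[k[:,2]<-.010]; print(cv2.minAreaRect((q[:,:2]*1000).astype(np.float32)))
P=TC-.030*TY+zz*.13
plan([tool(P+.0*TX,-zz,-TY)],vmax=.05,wmax=.16)
```

```text
green 2927 r 163 ang -3.2 h 137 SL [0.1457 0.1746]
tool y ang 269.76740770102515 off axis [157.6, -11.3, 53.6] t 23.825 F [0.6621 0.2209 2.4962] M [ 0.2334 -0.1669  0.0617] q [-0.0084  0.4294  1.6554 -0.5708  1.3563  0.6177] 0.24955779448999071
[[-0.0118 -0.0129 -0.0212]
 [ 0.0055 -0.0022 -0.009 ]
 [ 0.017   0.0083  0.016 ]]
((1.5672950744628906, -1.761225700378418), (23.35620880126953, 28.65888786315918), 88.39392852783203)
CALL [0.0078, -0.0206, -0.0045, 0.0454, 0.0486, 0.1425, 0.0155, -0.0412, -0.009, 0.0909, 0.0973, 0.2851, 0.0233, -0.0617, -0.0135, 0.1363, 0.1459, 0.4276, 0.0311, -0.0823, -0.018, 0.1817, 0.1946, 0.5702, 0.0389, -0.1029, -0.0225, 0.2272, 0.2432, 0.7127]
CALL [-0.0074, -0.0212, 0.0005, 0.0454, 0.0486, 0.1425, -0.0149, -0.0423, 0.0011, 0.0908, 0.0973, 0.2851, -0.0223, -0.0635, 0.0016, 0.1363, 0.1459, 0.4276, -0.0297, -0.0847, 0.0022, 0.1817, 0.1946, 0.5702, -0.0371, -0.1059, 0.0027, 0.2271, 0.2432, 0.7127]
```

Request:
carry_out:
  deltas: [0.008,-0.0205,-0.0045,0.0455,0.0485,0.1425,0.0155,-0.041,-0.009,0.091,0.0975,0.285,0.0235,-0.0615,-0.0135,0.1365,0.146,0.4275,0.031,-0.0825,-0.018,0.1815,0.1945,0.57,0.039,-0.103,-0.0225,0.227,0.243,0.7125]

```text
time: 24.45
eef_pos: [0.5382, 0.0447, 0.1295]
tcp_rot: [0.967, 0.193, -0.138, 0.089]
contact_force: [-0.5, -0.1, -0.3]
opening: 0.249
finger_force: 39.6
```

Request:
carry_out:
  deltas: [-0.0075,-0.021,0.0005,0.0455,0.0485,0.1425,-0.015,-0.0425,0.001,0.091,0.0975,0.285,-0.0225,-0.0635,0.0015,0.1365,0.146,0.4275,-0.0295,-0.0845,0.002,0.1815,0.1945,0.57,-0.037,-0.106,0.0025,0.227,0.243,0.7125]

```text
time: 25.08
eef_pos: [0.4622, 0.1271, 0.1258]
tcp_rot: [0.987, -0.162, -0.003, 0.0]
contact_force: [0.4, -0.5, 0.5]
opening: 0.247
finger_force: 39.6
```

Run:
```python
from h import *
c=cam("top"); W=cloud(c); hsv=cv2.cvtColor(c["im"],cv2.COLOR_RGB2HSV); H,S=hsv[...,0],hsv[...,1]
p=W-TC; m=(H>45)&(H<80)&(S>60)&(np.linalg.norm(p,axis=2)<.09); k=p[m]; print("a?",len(k),k@TX,k@TY,k[:,2]) if 0<len(k)<60 else print(len(k))
print(ctrl.get_state()["qpos"])
f=lambda h:tool(TC-.031*TY-.0023*TX+h*zz,-zz,-TY)
plan([f(.09),f(.031),f(.031)],vmax=.03)
```

```text
0
[ 0.0582 -0.0328  2.1374  0.0026  1.0456  1.9558]
CALL [0.002, -0.0007, 0.0174, 0.0006, 0.0044, -0.0043, 0.0041, -0.0013, 0.0347, 0.0011, 0.0088, -0.0086, 0.0043, -0.0013, 0.0642, 0.0011, 0.0088, -0.0086, 0.0046, -0.0014, 0.0937, 0.0011, 0.0088, -0.0086, 0.0046, -0.0014, 0.0937, 0.0011, 0.0088, -0.0086]
```

Request:
carry_out:
  deltas: [0.002,-0.0005,0.0175,0.0005,0.0045,-0.0045,0.004,-0.0015,0.0345,0.001,0.009,-0.0085,0.0045,-0.0015,0.064,0.001,0.009,-0.0085,0.0045,-0.0015,0.0935,0.001,0.009,-0.0085,0.0045,-0.0015,0.0935,0.001,0.009,-0.0085]

```text
time: 25.75
eef_pos: [0.4646, 0.1264, 0.03]
tcp_rot: [0.988, -0.155, -0.002, 0.002]
contact_force: [-1.0, 0.8, 0.0]
opening: 0.243
finger_force: 39.6
```

Run:
```python
from h import *
st=ctrl.get_state(); T=pose(); p=T[:3,3]-TC; print(p@TX,p@TY,p[2],st["contact_force"],T[:3,2],T[:3,0]@TY)
```

```text
-0.00018490003236925302 -0.032375741454246536 0.03002670746086611 [-0.9975  0.7819  0.0123] [-0.005  -0.0032 -1.    ] 0.00795043805554114
```

Request:
carry_out:
  deltas: [-0.002,-0.001,0.004,0,0,-0.008,-0.002,-0.001,0.008,0,0,-0.008,-0.002,-0.001,0.0105,0,0,-0.008,-0.002,-0.001,0.012,0,0,-0.008,-0.002,-0.001,0.012,0,0,-0.008]

```text
time: 26.38
eef_pos: [0.4653, 0.1283, 0.0204]
tcp_rot: [0.988, -0.152, 0.001, 0.001]
contact_force: [0.3, 0.7, -0.7]
opening: 0.247
finger_force: 39.6
```

Request:
carry_out:
  deltas: [0,0,0.001,0,0,0,0,0,0.002,0,0,0,0,0,0.0025,0,0,0,0,0,0.0025,0,0,0]

```text
time: 26.88
eef_pos: [0.4652, 0.1283, 0.0178]
tcp_rot: [0.988, -0.152, 0.001, 0.001]
contact_force: [-0.7, -0.3, -0.2]
opening: 0.251
finger_force: 39.6
```

Request:
carry_out:
  deltas: [0,0,0.0005,0,0,0,0,0,0.001,0,0,0,0,0,0.0015,0,0,0,0,0,0.0015,0,0,0]

```text
time: 27.38
eef_pos: [0.4654, 0.1283, 0.0173]
tcp_rot: [0.988, -0.152, 0.001, 0.001]
contact_force: [-3.3, -0.6, 7.3]
opening: 0.247
finger_force: 40.6
```

Contact (7 N). Release, back off and check.

Request:
carry_out:
  deltas: [0,0,-0.0005,0,0,0,0,0,-0.0005,0,0,0,0,0,-0.005,0,0,0,0,0,-0.025,0,0,0,0,0,-0.06,0,0,0]
  grip: 44

```text
time: 28.0
eef_pos: [0.4639, 0.1283, 0.0758]
tcp_rot: [0.988, -0.152, -0.001, 0.001]
contact_force: [0.6, -0.1, -0.4]
opening: 0.439
finger_force: 0.0
```

Request:
carry_out:
  deltas: [-0.01,0,-0.05,0,0,0,-0.02,0,-0.1,0,0,0,-0.03,0,-0.13,0,0,0,-0.03,0,-0.13,0,0,0]

```text
time: 28.5
eef_pos: [0.4378, 0.1381, 0.2095]
tcp_rot: [0.988, -0.151, 0.004, 0.0]
contact_force: [-0.5, -0.1, -0.3]
opening: 0.441
finger_force: 0.0
```

Run:
```python
from h import *
c=cam("wrist"); save(c,"w7.png",s=1.2); print(pose()[:3,3])
W=cloud(c); hsv=cv2.cvtColor(c["im"],cv2.COLOR_RGB2HSV); H,S=hsv[...,0],hsv[...,1]
p=W-TC; m=(H>45)&(H<80)&(S>60)&(np.linalg.norm(p,axis=2)<.1); 
for sgn in(1,-1):
    k=p[m&((p@TY)*sgn>0)]; k=np.c_[k@TX,k@TY,k[:,2]]
    if len(k): 
        print(len(k),np.percentile(k,[1,50,99],axis=0)); t=k[k[:,2]>.030]; print(cv2.minAreaRect((t[:,:2]*1000).astype(np.float32)))
        b=t[t[:,2]<.0345]; l=t[t[:,2]>.038]; print("body top",np.median(b,0),"lug",len(l),np.median(l,0) if len(l) else 0)
```

```text
[0.4368 0.1379 0.2072]
570 [[-0.0154  0.0189  0.0036]
 [-0.0007  0.0278  0.0318]
 [ 0.014   0.0463  0.0408]]
((-0.8425664901733398, 29.449220657348633), (21.073644638061523, 29.064266204833984), 89.94581604003906)
body top [0.0028 0.0292 0.0318] lug 106 [-0.0116  0.0291  0.0399]
499 [[-0.0131 -0.0412  0.0082]
 [ 0.0015 -0.0312  0.0322]
 [ 0.0155 -0.0206  0.0409]]
((1.266343116760254, -30.803279876708984), (28.69659996032715, 20.588775634765625), 1.3169548511505127)
body top [ 0.0048 -0.0304  0.032 ] lug 107 [-0.0102 -0.0316  0.0398]
```

View pics/w7.png

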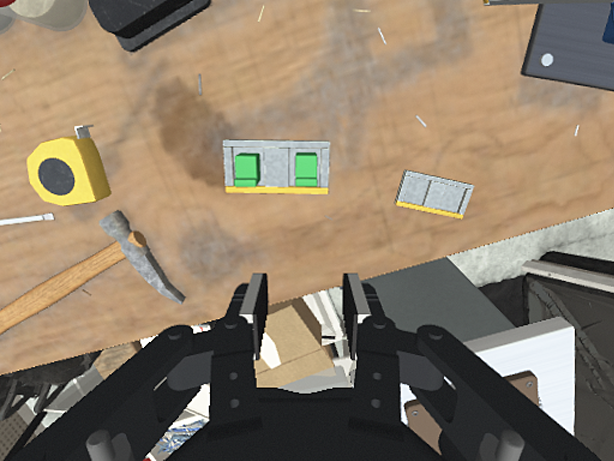

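Both blocks stand flat in the two bays at (247,169) and (307,169). Their tops are at 32 mm (33 mm expected), and both lugs are toward the yellow edge. Blocks c and d stayed in the drum.

```bash
python3 -c "
from plant import ctrl
print(ctrl.sign_off())"
```

```text
the job is handed in; nothing more can be done
None
```

The job is handed in: two blocks came out of the drum one at a time and now stand flat in the two tray bays, lugs toward the yellow edge, the other two blocks stayed in the drum, and I never went near the tape measure, sanding block, key set or torch.

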